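# Pin the slip-cradle keel roller and lock it with a spring cotter

## Task

The keel roller of the slip cradle sits in its fork again, but its axle pin is only part-way in: push the pin home until its head is up against the fork. Then take the yellow spring cotter by its eye from the drilled block, feel its straight leg into the cross hole in the pin's free end from above - the pin may have rolled a little, so search lightly and never force it, the wire bends - and press it down until the bow snaps round the pin. Let go, and leave everything else where it stands.

Things in the scene. Friction and masses are not known exactly. Their poses are not given: they have to be found in the camera images.
- fork: Galvanised fork with a yellow keel roller (80 mm diameter, 110 long, turns freely), fixed on a 150 x 150 x 20 mm plank. Origin: centre of the plank's underside; z up, y along the axle pin towards its free end. Pin axis 76 mm above the shelf, roller's top 116, round cheek tops 102. Bosses' outer faces 70 mm either side of the origin along y.
- axle_pin (a joint): Steel axle pin, 30 mm diameter, sliding along the fork's +y with about 5 N of friction. 0 = home (head against the boss on the fork's -y side, a solid stop); negative = so many m short of home; it starts 28 to 48 mm short.
- pin_head (a point): Centre of the outer face of the pin's round head (46 mm diameter, 10 mm thick), on the pin's axis, at the end away from the cotter; push this face along the fork's +y. Axes as the fork's; moves with the pin.
- pin_hole (a point): Middle of the pin's 7.6 mm through cross hole, on the pin's axis, 15 mm below the pin's top and 14 mm from its free end; moves with the pin, axes as the fork's. The shank may have rolled: at the start the hole leans up to 30 degrees either way from vertical, NOT shown by these axes, so its mouth lies up to 7.5 mm either way along the fork's x, on the round of the pin. Visible from above.
- fork_axis (a point): Fixed point on the pin's axis where the middle of the cross hole is once the pin is home: 80 mm from the fork's origin along y, 10 mm outside the boss, 76 mm above the shelf. Axes as the fork's. The shank rolls against a light drag (0.04 N m): with the cotter's tip a few mm in the leaning mouth, drawing it sideways back over the axis turns the hole upright, and the leg then goes straight down.
- rack: Fixed dark wooden block, 74 mm (x) by 170 mm (y): 45 mm high towards -x with bolts near its ends (up to 69 mm high), an 18 mm high step towards +x. The cotter's straight leg stands in a loose 7.6 mm hole (floor 8 mm above the shelf). Origin: underside, below that hole; z up.
- cotter: R-shaped spring cotter, 6 mm yellow wire, 128 mm long, 65 g, upright in the block, leaning a few degrees. Origin: the point of the straight leg's centre line that is in the middle of the pin's hole when seated. z: along the leg to the eye; x: from leg to bow; y: square to its flat (along the pin's axis when seated; the bow may be on either side of the pin). It is stiff but for the bow.
- cotter_eye (a point): Centre of the cotter's coiled eye, at x = 10, z = 64 mm in the cotter's frame: 26 mm outside diameter, 12 mm thick along the cotter's y, flat sides. The place to grip, fingers closing along the cotter's y. About 123 mm above the shelf in the block. Axes as the cotter's.
- cotter_tip (a point): End of the cotter's straight leg, bevelled from 6 to 5 mm diameter, at x = 0, y = 0, z = -51 mm in the cotter's frame, 115 mm below the eye's centre. Axes as the cotter's.
- bow (a joint): Opening (rad) of the cotter's sprung arm, which pivots at the eye: an arch of 15.5 mm inner radius about the cotter's origin, a waist, and a flared end down to z = -31 mm. 0 = at rest, 0.08 when spread over the pin. Pressing down: flare meets pin with the origin about 20 mm above the pin's axis, the push rises to 8 to 14 N, then drops as the bow snaps home; further on it stops hard.
- buoy: Red-painted wooden buoy marker, upright, 80 mm diameter, 185 mm tall; origin: centre of its underside. Leave alone.
- bailer: Orange plastic bailer scoop, 130 x 100 x 74 mm with a loop handle; origin: under the middle. Leave alone.
- hook_file: Steel hook file with a rosewood handle, 203 mm long, lying flat; origin: on the shelf where the handle meets the blade. Leave alone.
- coffee_pot: Blue enamel coffee pot, 164 mm tall, with spout and handle; origin: centre of its underside. Leave alone.
- grease_tin: Green grease tin, 72 mm diameter, 70 mm tall; origin: centre of its underside. Leave alone.

How it is judged:
By the outcome, as a careful person would: the job done as asked, in the order asked, and still so for the second after the job is handed in, with the robot touching nothing.
It also fails if it takes over 67 s, if anything falls off the work surface, if the arm or the gripper's body presses on something with over 40 N, if the wrist force passes 120 N, or if a joint passes its speed limit or range.

## Robot

A 6-joint arm with a two-finger parallel gripper is mounted at the origin on the work surface. World frame = base frame: x ahead of the robot, y to its left, z up, the work surface at z = 0. Lengths are in m, angles in rad, forces in N, time in s.
With the tool pointing down it reaches from about 0.3 to 0.775 m from the base axis. Payload 14.6 kg.
Tool frame: the origin (TCP) lies between the finger pads; the fingertips stand 14 mm ahead of it and the grasp point (between the pads) lies 5 mm behind it; z points along the fingers, y is the line along which they close (so a half turn about z gives the same grasp; the last joint's range is limited). The gripper opens to 94 mm and grips with 3 to 60 N. Pads are 16 mm wide; open, the fingers measure 119 mm over their backs; the gripper's body (75 mm by 177 mm) begins 78 mm behind the grasp point.
Start: joints at [-0.067, 0.3, 1.521, -0, 1.321, -0.067], TCP at [0.55, -0, 0.219] pointing down, gripper open.
Joint ranges: [-3.03, 3.03], [-0.79, 2.21], [0.23, 2.52], [-1.04, 4.18], [0, 3.07], [-2.55, 2.55]. Speed limits (rad/s): [2.22, 2.22, 2.57, 3.14, 3.14, 3.14].

## Interface

Orientations are given as [roll, pitch, yaw] about the fixed x, y, z axes, in that order (R = Rz(yaw) Ry(pitch) Rx(roll)).
In Python, from station import ctrl gives the robot as it stands. The module is installed in compiled form; this text tells all that it offers.
- The arm moves only by the tool move_arm, never from a script. Its argument "targets" is a list of rows, each a list of 7 numbers: the opening, from -1 (shut) to 1 (fully open), then the shift along the tool's x, y, z in units of 50 mm (1.0 is 50 mm), then the turn, a rotation vector about the tool's x, y, z in rad. A call has 1 to 12 rows; each row is the pose to reach, as a shift and turn from the pose commanded when the call began, along the tool's axes at that moment; what a row does not reach only later rows make up. A row lasts 1/10 s, in which the tool goes at most 50 mm and 8.59 degrees, less where a joint would pass 70% of its speed; a pose out of reach is approached as far as the arm can. A call with a gripper value outside its range is refused whole. The fingers move at their own pace and stop on an object; "grip_force" is the grip in N (left out, the last holds). Time passes only in rows, so rows that repeat a pose let the fingers close. It gives the time, the measured TCP pose, the force, the opening and the grip force at its end, in the units of the state.
- ctrl.get_obs(): the state, without advancing time (a new reading comes with each control period).
- ctrl.camera(name): name is "scene" or "side" or "wrist"; returns (picture, depth): 400x640x3 uint8, red, green, blue; 400x640 float32, m along the optical axis (not along the pixel's ray), 0 where there is no reading.
- ctrl.camera_params(name): a dict with "intrinsics" (3x3 intrinsics, pixels), "rvec" (rotation vector, rad) and "tvec" (3), from world to camera coordinates, as OpenCV has them; the wrist camera has in their place "T_tool_cam" (4x4, takes a point from camera to tool coordinates, whose origin is the TCP and whose axes are the flange's). Camera axes: x right, y down, z forward; pixel columns grow to the right and rows downward; lengths in m; the calibration is good to about 2 mm. A picture is of the moment at which its call begins: read the wrist's pose just before it. camera_params takes no time and is no camera call.
- ctrl.hand_in(): hands the job in; it is judged then, once.
Trained networks look in the newest picture that a camera, given by its name, has taken for a name from the list of things; names that differ only in an ending like _2 or _b are one class to them, and where a whole thing is asked for, a point or a joint stands for the part that bears it (a point fixed in the world has none). Each returns a list of dicts, best first, with "score" (0 to 1); they miss things now and then, are a little off and sometimes report something else, mostly with a low value. They report only what shows in the picture. A call takes as long as a camera call.
- ctrl.cut_out(camera, target): "region" (400x640 bool, what is visible of it) and "point" ([column, row] in pixels, amid what is visible of it).
- ctrl.tip_of(camera, target): "point" ([column, row] in pixels: a listed point, or the origin of a listed thing).
The state is a dict: "time_s": time; "qpos": joint angles; "joint_vel": joint speeds; "tau": joint torques, N m; "ee_pos": TCP position; "eef_rot": TCP orientation; "force": force on the tool from outside, world axes, zero at the start; "moment": the same for the moment, N m; "grip_width": finger opening in m; "grip_force": force on a finger pad.
Only numpy, scipy, OpenCV 4.12 (cv2) and the standard library are available. Lean on these libraries where they do the work, as an engineer would, in place of code of your own. Each camera call takes 0.05 s, during which the arm holds its last target. There are 200 camera calls.

## Working session

There is one attempt and no reset: what is moved stays moved. The work goes in short steps, Python scripts to look and compute and a tool call to move; the robot and the scene stay as the last step left them, time stands still between calls to the robot, and variables do not carry over. Pictures are saved under pics/ and viewed, at most 10 in all, crops included, and the job is handed in when it is done.

Besides the shell and the picture viewer there is one more tool, called after ">>>" by a JSON object that holds its "name" and its "arguments", one argument or row to a line. move_arm: Moves the arm, as the interface text tells. Its arguments: {"type":"object","properties":{"targets":{"type":"array"},"grip_force":{"type":"number"}},"required":["targets"]}

```bash
mkdir -p pics; cat > h.py <<'E'
import numpy as np, cv2
from scipy.spatial.transform import Rotation as R
from station import ctrl
def T_wc(cam,obs=None):
    p=ctrl.camera_params(cam)
    K=np.array(p["intrinsics"])
    if cam=="wrist":
        o=obs or ctrl.get_obs()
        T=np.eye(4);T[:3,:3]=R.from_euler('xyz',o["eef_rot"]).as_matrix();T[:3,3]=o["ee_pos"]
        return K,T@np.array(p["T_tool_cam"])
    T=np.eye(4);T[:3,:3]=cv2.Rodrigues(np.array(p["rvec"],float))[0];T[:3,3]=np.ravel(p["tvec"])
    return K,np.linalg.inv(T)
def ray(cam,px,obs=None):
    K,T=T_wc(cam,obs)
    d=T[:3,:3]@np.linalg.inv(K)@np.array([px[0],px[1],1.])
    return T[:3,3],d
def at_z(cam,px,z,obs=None):
    c,d=ray(cam,px,obs); return c+d*(z-c[2])/d[2]
def at_depth(cam,px,D,obs=None):
    c,d=ray(cam,px,obs); return c+d*D
def tri(rays):
    A=np.zeros((3,3));b=np.zeros(3)
    for c,d in rays:
        d=d/np.linalg.norm(d);P=np.eye(3)-np.outer(d,d);A+=P;b+=P@c
    x=np.linalg.solve(A,b)
    e=[np.linalg.norm((np.eye(3)-np.outer(d,d)/(d@d))@(x-c)) for c,d in rays]
    return x,e
def cloud(cam,D,obs=None):
    K,T=T_wc(cam,obs); v,u=np.mgrid[:400,:640]
    P=np.stack([(u-K[0,2])/K[0,0]*D,(v-K[1,2])/K[1,1]*D,D],-1)
    return P@T[:3,:3].T+T[:3,3]
E
cat > a.py <<'E'
from h import *
o=ctrl.get_obs();print(o["ee_pos"],o["eef_rot"],o["force"],o["grip_width"])
np.set_printoptions(precision=4,suppress=True)
for cam in ["scene","side","wrist"]:
    im,D=ctrl.camera(cam); cv2.imwrite(f"pics/{cam}0.png",im[...,::-1]); np.save(f"{cam}0.npy",D)
    K,T=T_wc(cam);print(cam,T[:3,3],K[0,0])
    for n in ["fork","pin_head","pin_hole","rack","cotter","cotter_eye","cotter_tip","buoy","bailer","coffee_pot","grease_tin","hook_file"]:
        r=ctrl.tip_of(cam,n)
        for k in r[:2]:
            u,v=map(int,np.round(k["point"]));d=D[min(max(v,0),399),min(max(u,0),639)]
            print(n,round(k["score"],2),np.array(k["point"]),at_depth(cam,k["point"],d) if d>0 else None)
E
python3 a.py
```

```text
[5.49745960e-01 8.74900375e-06 2.18894490e-01] [-3.14041975e+00 -8.22402297e-05  1.57078341e+00] [ 0.04249422  0.22998274 -0.14015351] 0.09398418502129095
scene [1.1155 0.7014 0.7322] 380.3620273760972
fork 0.65 [327.4 225.9] [ 0.5399 -0.0029  0.0369]
pin_head 0.65 [306.1 186.6] [ 0.5143 -0.1457  0.0961]
rack 0.88 [402.7 285.8] [0.5304 0.2918 0.0207]
rack 0.59 [405.2 253.2] [0.5373 0.2875 0.1307]
cotter_eye 0.7 [404.3 254.3] [0.5363 0.2848 0.1249]
cotter_tip 0.48 [401.7 282.6] [0.5226 0.2816 0.0189]
buoy 0.65 [233.8 244.2] [ 0.7948 -0.1144  0.0214]
buoy 0.29 [347.7 213.4] [0.4887 0.0281 0.0785]
bailer 0.74 [276.7 297.6] [0.8198 0.1587 0.0559]
bailer 0.74 [408.4 269.6] [0.4988 0.278  0.0478]
coffee_pot 0.64 [488.1 266.6] [0.2843 0.3807 0.0118]
coffee_pot 0.16 [278.2 295.7] [0.8166 0.1608 0.0619]
grease_tin 0.75 [285.8 164.1] [ 0.4027 -0.4391  0.0161]
side [0.4268 0.8718 1.0766] 461.66038731138025
fork 0.75 [328.3 233.2] [0.503  0.028  0.0624]
pin_head 0.63 [329.7 185.2] [ 0.5152 -0.1399  0.0898]
rack 0.97 [313.5 319.8] [0.5136 0.2961 0.0461]
cotter 0.48 [311.8 310.4] [0.5236 0.2541 0.0183]
cotter_eye 0.46 [312.8 299.4] [0.515  0.2872 0.1255]
cotter_tip 0.65 [318.5 317.9] [0.5018 0.2899 0.0468]
buoy 0.65 [249.2 196.4] [ 0.7661 -0.1137  0.0412]
bailer 0.93 [226.  260.8] [0.7882 0.1124 0.0053]
coffee_pot 0.7 [227.3 347.8] [0.696  0.4102 0.0896]
grease_tin 0.85 [376.2 145.1] [ 0.375  -0.4302  0.0237]
hook_file 0.83 [407.3 365.8] [0.2801 0.3763 0.0141]
wrist [0.5503 0.0844 0.3849] 283.12426987302354
fork 0.97 [286.3 206.9] [ 0.5177 -0.0047  0.1116]
pin_head 0.63 [292.9 309.6] [ 0.5193 -0.1417  0.0938]
cotter_tip 0.34 [267.6 158. ] [0.4848 0.0315 0.0196]
buoy 0.67 [468.8 273.8] [ 0.7546 -0.1221  0.0451]
bailer 0.62 [507.9  91. ] [0.7892 0.1135 0.0034]
grease_tin 0.45 [269.1 158.8] [0.4866 0.0305 0.0196]
hook_file 0.59 [508.5  89. ] [0.7883 0.1157 0.0053]
```

```bash
python3 - <<'E'
import cv2,numpy as np
w=cv2.imread("pics/wrist0.png");cv2.imwrite("pics/w1.png",cv2.resize(w,(800,500)))
s=cv2.imread("pics/scene0.png")[150:330,260:480];t=cv2.imread("pics/side0.png")[150:390,220:440]
a=cv2.resize(s,(400,327));b=cv2.resize(t,(400,436));c=np.zeros((440,800,3),np.uint8);c[:327,:400]=a;c[:436,400:]=b
cv2.imwrite("pics/ss1.png",c)
E
```

```text
(no output)
```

View pics/w1.png

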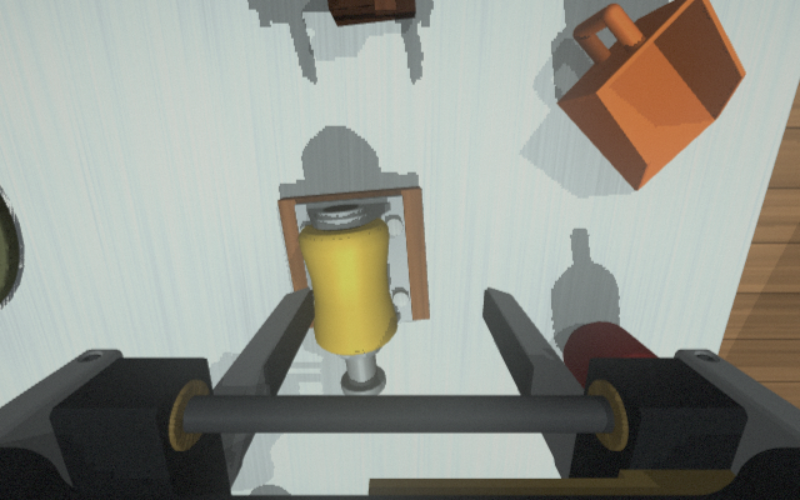

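View pics/ss1.png

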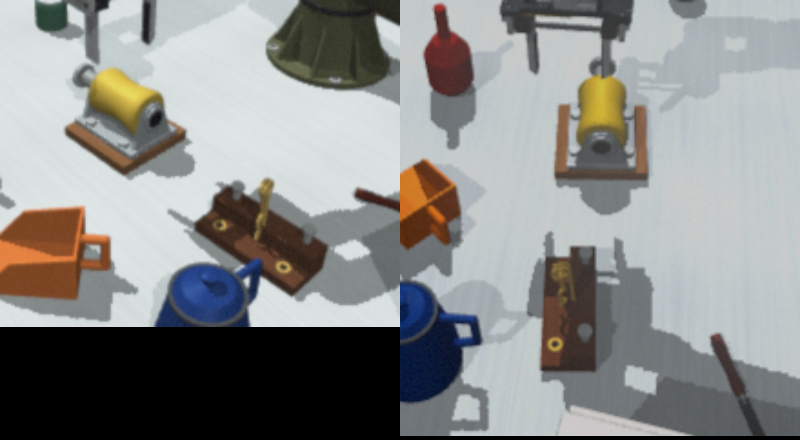

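The wrist picture shows the yellow roller near (345,280) with its pin head at (363,382), below it in the image and towards world -y. In the crops the rack stands at y≈0.29 with the cotter upright in it. The pot, bailer and buoy are well clear of the path. Next I fit the fork pose.

```bash
cat > b.py <<'E'
from h import *
np.set_printoptions(precision=4,suppress=True)
o=ctrl.get_obs()
for cam in ["scene","side","wrist"]:
    D=np.load(f"{cam}0.npy");im=cv2.imread(f"pics/{cam}0.png");P=cloud(cam,D,o);ok=D>0
    B,G,Rr=[im[...,i].astype(int) for i in range(3)]
    box=ok&(abs(P[...,0]-.51)<.13)&(abs(P[...,1])<.13)
    brown=box&(abs(P[...,2]-.02)<.006)&(Rr>B+30)&(Rr-G>20)
    q=P[brown][:,:2].astype(np.float32)
    if len(q)>20: print(cam,"plank",len(q),cv2.minAreaRect(q),P[brown][:,2].mean())
    yel=box&(Rr>B+60)&(G>B+40)&(P[...,2]>.07)
    y=P[yel]
    # cylinder-ish fit: crest line
    if len(y)>50:
        print(cam,"yellow",len(y),"zmax",np.percentile(y[:,2],99))
        # fit a 3D axis: surface of revolution waist; use points z>.1, midline of symmetric slices
        for a in np.arange(-.06,.061,.02):
            s=y[abs(y[:,1]-a)<.006]
            if len(s)>8:
                A=np.c_[2*s[:,[0,2]],np.ones(len(s))];c=np.linalg.lstsq(A,(s[:,[0,2]]**2).sum(1),rcond=None)[0]
                print("  slice",a,"axis x,z",c[:2],"r",np.sqrt(c[2]+c[0]**2+c[1]**2))
    hd=ok&(abs(P[...,0]-.515)<.05)&(P[...,1]<-.1)&(P[...,1]>-.2)&(P[...,2]>.05)&(P[...,2]<.105)
    h=P[hd]
    if len(h): print(cam,"head",len(h),h.min(0),h.max(0),h.mean(0))
# triangulate
def pt(n,cams):
    r=[]
    for c in cams:
        im=ctrl.camera(c);t=ctrl.tip_of(c,n)
        if t: r.append(ray(c,t[0]["point"]))
    if len(r)>1:print(n,tri(r))
pt("pin_head",["scene","side","wrist"]);pt("fork",["scene","side","wrist"]);pt("cotter_eye",["scene","side"])
pt("rack",["scene","side"])
for c in ["scene","side"]:
    D=np.load(f"{c}0.npy")
    r=ctrl.cut_out(c,"cotter")
    for k in r[:1]:
        P=cloud(c,D)[k["region"]&(D>0)]; P=P[P[:,2]>.10]; print(c,"cotter",k["score"],len(P),P.mean(0),"\n",np.linalg.svd(P-P.mean(0))[2] if len(P)>5 else "",P.max(0),P.min(0))
E
python3 b.py
```

```text
scene plank 328 ((0.5064738988876343, -0.03599619120359421), (0.1509537696838379, 0.14731204509735107), 4.105772972106934) 0.02107980722314153
scene yellow 697 zmax 0.11863031503287398
  slice -0.06 axis x,z [0.5098 0.081 ] r 0.0336353540572971
  slice -0.039999999999999994 axis x,z [0.5063 0.0793] r 0.033702861466411375
  slice -0.01999999999999999 axis x,z [0.5041 0.0786] r 0.0360857716336591
  slice 1.3877787807814457e-17 axis x,z [0.5043 0.0805] r 0.03654499787441562
  slice 0.020000000000000018 axis x,z [0.5127 0.0885] r 0.02198904444393548
scene head 140 [ 0.4936 -0.1555  0.0569] [ 0.5438 -0.1     0.103 ] [ 0.523  -0.1355  0.0863]
side plank 419 ((0.5025844573974609, -0.03690383583307266), (0.14817757904529572, 0.14700859785079956), 4.906432628631592) 0.02002457460256994
side yellow 643 zmax 0.11850906998677672
  slice -0.06 axis x,z [0.5049 0.079 ] r 0.03352030554193258
  slice -0.039999999999999994 axis x,z [0.5023 0.0799] r 0.03181665151891845
  slice -0.01999999999999999 axis x,z [0.4999 0.0772] r 0.03547240103549543
  slice 1.3877787807814457e-17 axis x,z [0.499  0.0774] r
[... 1009 characters left out ...]
 , -0.0315,  0.0128]), [np.float64(0.004699424515522549), np.float64(0.008226621666720462), np.float64(0.004284313598249309)])
cotter_eye (array([0.5232, 0.2771, 0.1127]), [np.float64(0.0008673502293610382), np.float64(0.0008673502293611788)])
rack (array([0.5117, 0.2802, 0.0095]), [np.float64(0.002481202486528887), np.float64(0.0024812024865288776)])
scene cotter 0.53 80 [0.5324 0.2855 0.1249] 
 [[ 0.1101 -0.0274  0.9935]
 [ 0.992   0.0654 -0.1081]
 [-0.0621  0.9975  0.0344]] [0.5425 0.2916 0.1378] [0.5182 0.2779 0.1001]
side cotter 0.49 91 [0.5245 0.284  0.1237] 
 [[-0.1917 -0.0233 -0.9812]
 [ 0.9535  0.2327 -0.1918]
 [-0.2328  0.9723  0.0224]] [0.5366 0.2919 0.1365] [0.5126 0.2762 0.1007]
```

>>> {"name": "move_arm", "arguments": {
  "targets": [
    [-1,-1,-0.2,0,0,0,-0.04],
    [-1,-2,-0.4,0,0,0,-0.08],
    [-1,-3,-0.64,0,0,0,-0.08],
    [-1,-3.75,-0.64,0.5,0,0,-0.08],
    [-1,-3.75,-0.64,1.3,0,0,-0.08],
    [-1,-3.75,-0.64,2.1,0,0,-0.08],
    [-1,-3.75,-0.64,2.82,0,0,-0.08],
    [-1,-3.75,-0.64,2.82,0,0,-0.08],
    [-1,-3.75,-0.64,2.82,0,0,-0.08]
  ],
  "grip_force": 20
}}

```text
time_s: 3.95
ee_pos: [0.5183, -0.1876, 0.0794]
eef_rot: [3.142, 0.0, 1.651]
force: [-0.0, -0.2, 0.3]
grip_width: 0.025
grip_force: 0.0
```

>>> {"name": "move_arm", "arguments": {
  "targets": [
    [-1,0.25,0,0,0,0,0],
    [-1,0.4,0,0,0,0,0],
    [-1,0.5,0,0,0,0,0],
    [-1,0.6,0,0,0,0,0],
    [-1,0.7,0,0,0,0,0],
    [-1,0.8,0,0,0,0,0],
    [-1,0.9,0,0,0,0,0],
    [-1,1.0,0,0,0,0,0],
    [-1,1.06,0,0,0,0,0],
    [-1,1.12,0,0,0,0,0]
  ]
}}

```text
time_s: 4.95
ee_pos: [0.5139, -0.132, 0.0795]
eef_rot: [3.14, 0.002, 1.651]
force: [-1.5, -5.9, 4.3]
grip_width: 0.0
grip_force: 2.8
```

>>> {"name": "move_arm", "arguments": {
  "targets": [
    [-1,0.04,0,0,0,0,0],
    [-1,0.08,0,0,0,0,0],
    [-1,0.1,0,0,0,0,0],
    [-1,0.12,0,0,0,0,0]
  ]
}}

```text
time_s: 5.35
ee_pos: [0.5136, -0.1281, 0.0795]
eef_rot: [3.14, 0.005, 1.651]
force: [-1.2, -27.2, -0.0]
grip_width: 0.0005
grip_force: 13.8
```

>>> {"name": "move_arm", "arguments": {
  "targets": [
    [-1,0.02,0,0,0,0,0],
    [-1,0.04,0,0,0,0,0],
    [-1,0.04,0,0,0,0,0]
  ]
}}

```text
time_s: 5.65
ee_pos: [0.5136, -0.128, 0.0796]
eef_rot: [3.139, 0.008, 1.65]
force: [-0.2, -37.7, -3.0]
grip_width: 0.0009
grip_force: 18.4
```

>>> {"name": "move_arm", "arguments": {
  "targets": [
    [-1,-0.4,0,0,0,0,0],
    [-1,-0.5,0,-0.6,0,0,0],
    [-1,-0.5,0,-1.5,0,0,0],
    [-1,-0.3,0,-2.4,0,0,0],
    [0,0.6,0,-2.6,0,0,0],
    [1,1.5,0,-2.6,0,0,0],
    [1,2.4,0,-2.6,0,0,0],
    [1,3.1,0,-2.6,0,0,0],
    [1,3.1,0,-2.6,0,0,0],
    [1,3.1,0,-2.6,0,0,0]
  ]
}}

```text
time_s: 6.65
ee_pos: [0.5004, 0.0313, 0.2088]
eef_rot: [3.141, 0.0, 1.653]
force: [-0.0, -0.3, 0.7]
grip_width: 0.0451
grip_force: 0.0
```

```bash
cat > c.py <<'E'
from h import *
np.set_printoptions(precision=4,suppress=True)
o=ctrl.get_obs();print(o["ee_pos"],o["eef_rot"],o["grip_width"])
im,D=ctrl.camera("wrist");cv2.imwrite("pics/w2raw.png",im[...,::-1]);np.save("w2.npy",D)
for n in ["pin_hole","pin_head","cotter_eye","cotter_tip"]:
    for k in ctrl.tip_of("wrist",n)[:2]: print(n,k, at_z("wrist",k["point"],.089,o))
P=cloud("wrist",D,o)
np.set_printoptions(precision=4,suppress=True)
K,T=T_wc("wrist",o)
p=np.linalg.inv(T)@np.array([.499,.042,.091,1]);u=K@p[:3]/p[2];print("expected hole px",u)
u0,v0=int(u[0]),int(u[1])
c=im[max(v0-50,0):v0+50,max(u0-65,0):u0+65,::-1];cv2.imwrite("pics/w2.png",cv2.resize(c,None,fx=6,fy=6,interpolation=cv2.INTER_CUBIC));print(c.shape,max(u0-65,0),max(v0-50,0))
# pin end: points near free end, z>.07
m=(D>0)&(abs(P[...,0]-.499)<.025)&(P[...,1]>.03)&(P[...,1]<.08)&(P[...,2]>.072)
q=P[m];print(len(q),q.min(0),q.max(0))
for a in np.arange(.034,.064,.005):
    s=q[abs(q[:,1]-a)<.0025]
    if len(s)>8:
        A=np.c_[2*s[:,[0,2]],np.ones(len(s))];c=np.linalg.lstsq(A,(s[:,[0,2]]**2).sum(1),rcond=None)[0]
        print(a,len(s),c[:2],np.sqrt(c[2]+c[0]**2+c[1]**2),s[:,2].max())
E
python3 c.py
```

```text
[0.5004 0.0313 0.2088] [3.141  0.0002 1.6525] 0.04511615926486801
pin_hole {'point': [315.7, 185.4], 'score': 0.89} [0.4968 0.0457 0.089 ]
pin_hole {'point': [312.8, 188.2], 'score': 0.41} [0.4941 0.0425 0.089 ]
pin_head {'point': [319.1, 315.0], 'score': 0.6} [ 0.5134 -0.1131  0.089 ]
cotter_tip {'point': [489.5, 307.5], 'score': 0.66} [ 0.7143 -0.0862  0.089 ]
expected hole px [317.5046 189.5101   1.    ]
(100, 130, 3) 252 139
14393 [0.474  0.03   0.0722] [0.524  0.0681 0.3272]
0.034 763 [0.4609 0.1839] 0.09356527436780888 0.30797345613717114
0.039 1319 [0.4868 0.1936] 0.0766361018212487 0.3123866262142479
0.044 536 [0.4573 0.199 ] 0.11377159156548868 0.31758679538823315
0.048999999999999995 2756 [0.4957 0.2042] 0.11563501744278305 0.32538252642992843
0.05399999999999999 3480 [0.5112 0.2023] 0.11574448295375413 0.32714883839142717
0.05899999999999999 4265 [0.4982 0.3168] 0.018147839556591702 0.3272210908708307
```

View pics/w2.png

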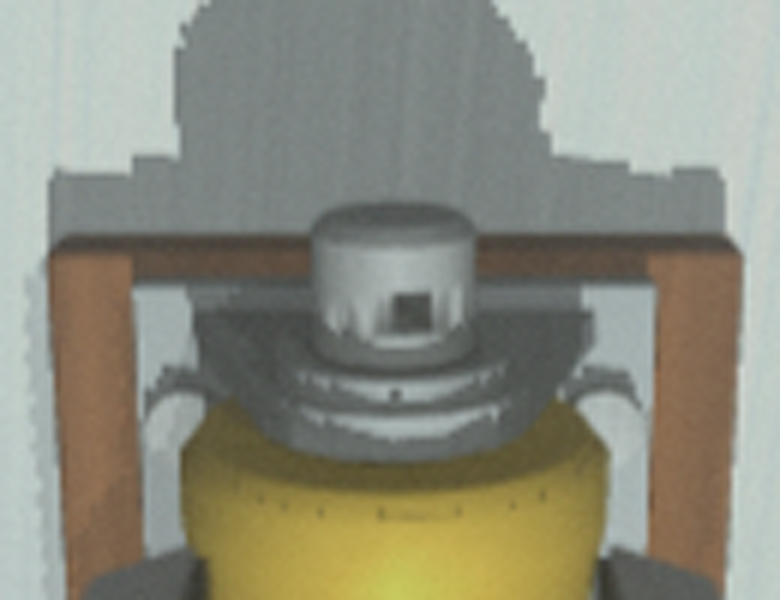

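```bash
python3 - <<'E'
from h import *
np.set_printoptions(precision=4,suppress=True)
o=ctrl.get_obs();D=np.load("w2.npy");im=cv2.imread("pics/w2raw.png").astype(int);P=cloud("wrist",D,o)
m=(D>0)&(abs(P[...,0]-.499)<.03)&(P[...,1]>.0)&(P[...,1]<.08)&(P[...,2]>.07)&(P[...,2]<.14)
q=P[m];print(len(q))
for a in np.arange(.024,.064,.004):
    s=q[abs(q[:,1]-a)<.002]
    if len(s)>8:
        A=np.c_[2*s[:,[0,2]],np.ones(len(s))];c=np.linalg.lstsq(A,(s[:,[0,2]]**2).sum(1),rcond=None)[0]
        print(a,len(s),c[:2],np.sqrt(c[2]+c[0]**2+c[1]**2),s[:,2].max(),s[:,0].min(),s[:,0].max())
print(P[180:192,305:326,2].round(3))
E
```

```text
2678
0.024 250 [0.5013 0.0761] 0.023994317841237126 0.10344126895808248 0.47432452720623874 0.5289778583524124
0.028 223 [0.5013 0.0772] 0.01948024286308013 0.0986468867832514 0.478554109523167 0.5274380038404681
0.032 143 [0.5021 0.0757] 0.015939626338540822 0.09409253699201575 0.4850933806760358 0.5213881980566312
0.036000000000000004 118 [0.4989 0.0817] 0.010249731961809108 0.09257168186959464 0.48486375208438265 0.5140720717812775
0.04 85 [0.4986 0.0782] 0.012956126322210935 0.09200667632774351 0.4846407883647858 0.5138203273441961
0.044 100 [0.4986 0.0762] 0.014678916876414726 0.09178682337913635 0.484378875255341 0.5135207704487225
0.048 106 [0.4982 0.0763] 0.014647109993012507 0.09199995413083856 0.4841130641582936 0.5130414346635802
0.052000000000000005 159 [0.4983 0.0804] 0.01004802687705226 0.0917696017123158 0.48367517071889815 0.5127799068329374
0.056 14 [0.506  0.0794] 0.004561429591324709 0.08609213443066643 0.5028399891407836 0.5102722835953438
[[0.084 0.084 0.086 0.087 0.088 0.089 0.089 0.09  0.089 0.091 0.091 0.09
  0.091 0.092 0.091 0.09  0.089 0.091 0.089 0.089 0.0
[... 741 characters left out ...]
91 0.09  0.09  0.091 0.09  0.09  0.088 0.089]
 [0.083 0.086 0.087 0.088 0.088 0.088 0.09  0.09  0.09  0.09  0.091 0.092
  0.091 0.091 0.09  0.374 0.09  0.09  0.088 0.089 0.087]
 [0.085 0.085 0.087 0.09  0.087 0.089 0.089 0.089 0.089 0.09  0.091 0.09
  0.091 0.064 0.067 0.072 0.077 0.08  0.085 0.088 0.088]
 [0.083 0.085 0.088 0.088 0.089 0.089 0.089 0.09  0.09  0.092 0.091 0.092
  0.091 0.067 0.067 0.073 0.077 0.081 0.084 0.087 0.087]
 [0.082 0.085 0.086 0.087 0.089 0.088 0.088 0.089 0.091 0.089 0.09  0.091
  0.091 0.071 0.071 0.374 0.076 0.08  0.084 0.089 0.089]
 [0.082 0.085 0.087 0.088 0.087 0.088 0.09  0.089 0.091 0.091 0.09  0.091
  0.09  0.075 0.076 0.075 0.076 0.08  0.084 0.088 0.089]]
```

The pin is home: its free end is at y≈0.0535. In the crop the hole mouth is at (412,311), raw pixel (320.7,190.8), about 3.2 mm to the +x side of the pin's centre line, a lean of about 12°. Now I go over the cotter.

>>> {"name": "move_arm", "arguments": {
  "targets": [
    [1,0.5,0.1,-0.4,0,0,0.14],
    [1,1.0,0.2,-0.8,0,0,0.28],
    [1,1.5,0.3,-0.8,0,0,0.42],
    [1,2.0,0.4,-0.8,0,0,0.56],
    [1,2.5,0.5,-0.8,0,0,0.7],
    [1,3.0,0.6,-0.8,0,0,0.84],
    [1,3.5,0.7,-0.8,0,0,0.98],
    [1,4.0,0.8,-0.8,0,0,1.12],
    [1,4.5,0.81,-0.8,0,0,1.26],
    [1,5.0,0.81,-0.8,0,0,1.4],
    [1,5.0,0.81,-0.8,0,0,1.54],
    [1,5.0,0.81,-0.8,0,0,1.57]
  ]
}}

```text
time_s: 8.1
ee_pos: [0.5211, 0.2831, 0.2481]
eef_rot: [3.141, 0.0, 0.078]
force: [0.4, -0.5, 0.5]
grip_width: 0.0941
grip_force: 0.0
```

```bash
cat > d.py <<'E'
from h import *
np.set_printoptions(precision=4,suppress=True)
o=ctrl.get_obs();print(o["ee_pos"],o["eef_rot"],o["grip_width"])
im,D=ctrl.camera("wrist");cv2.imwrite("pics/w3.png",cv2.resize(im[...,::-1],(800,500)));np.save("w3.npy",D)
P=cloud("wrist",D,o)
for n,z in [("cotter_eye",.123),("cotter",.06),("cotter_tip",.01),("rack",0)]:
    for k in ctrl.tip_of("wrist",n)[:2]: print(n,k, at_z("wrist",k["point"],z,o))
for k in ctrl.cut_out("wrist","cotter")[:1]:
    r=k["region"]&(D>0);q=P[r];print(k["score"],k["point"],len(q))
    for lo in np.arange(.04,.145,.01):
        s=q[(q[:,2]>=lo)&(q[:,2]<lo+.01)]
        if len(s)>4:print(round(lo,3),len(s),s.mean(0),s.min(0),s.max(0))
    e=q[q[:,2]>.105];print(cv2.minAreaRect(e[:,:2].astype(np.float32)))
E
python3 d.py
```

```text
[0.5211 0.2831 0.2481] [3.1414 0.0005 0.0776] 0.09407927889244365
cotter_eye {'point': [316.0, 188.8], 'score': 0.77} [0.5306 0.2866 0.123 ]
cotter {'point': [322.0, 189.2], 'score': 0.7} [0.5144 0.2781 0.06  ]
rack {'point': [321.8, 180.7], 'score': 0.79} [0.5119 0.2775 0.    ]
0.76 [318.9, 189.9] 336
0.04 10 [0.517  0.2795 0.0455] [0.4914 0.273  0.0405] [0.529  0.2908 0.0484]
0.06 17 [0.5335 0.2847 0.0655] [0.5311 0.2822 0.0601] [0.535  0.2872 0.0698]
0.07 11 [0.5312 0.2841 0.0721] [0.5303 0.282  0.0704] [0.5323 0.2859 0.0743]
0.11 8 [0.5296 0.2781 0.1165] [0.5214 0.2762 0.1133] [0.5397 0.2809 0.12  ]
0.12 59 [0.5351 0.285  0.1268] [0.5154 0.2762 0.1218] [0.5408 0.2914 0.1299]
0.13 213 [0.5288 0.284  0.1335] [0.5171 0.2764 0.1301] [0.5392 0.291  0.1371]
((0.5279012322425842, 0.2836800515651703), (0.02557816170156002, 0.011953008361160755), 13.320916175842285)
```

View pics/w3.png

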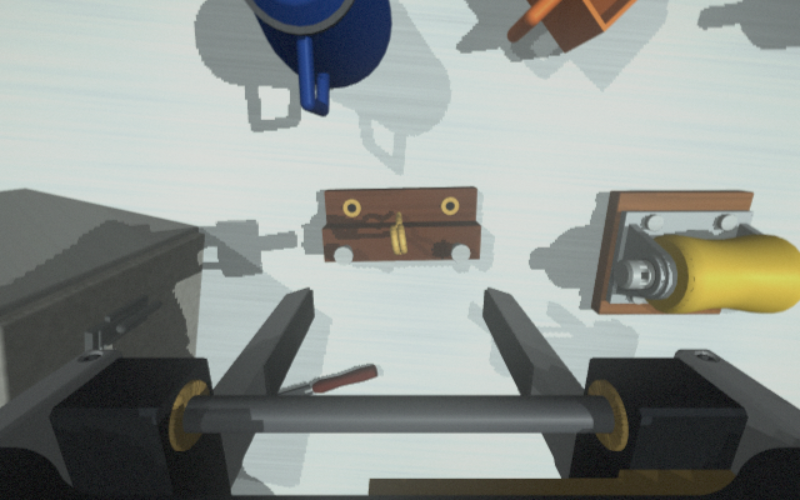

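The picture shows the rack with the cotter's eye at about (398,238), its flat turned some 13° from x and the bow towards the pot (+x). The bolts at (343,255) and (460,253) are below fingertip height. Next I grip the eye.

>>> {"name": "move_arm", "arguments": {
  "targets": [
    [0.3,0.14,0,0.6,0,0,-0.1],
    [0,0.14,0,1.3,0,0,-0.154],
    [0,0.14,0,2.0,0,0,-0.154],
    [0,0.14,0,2.4,0,0,-0.154],
    [0,0.14,0,2.59,0,0,-0.154],
    [-0.3,0.14,0,2.59,0,0,-0.154],
    [-1,0.14,0,2.59,0,0,-0.154],
    [-1,0.14,0,2.59,0,0,-0.154],
    [-1,0.14,0,2.59,0,0,-0.154],
    [-1,0.14,0,2.59,0,0,-0.154]
  ],
  "grip_force": 55
}}

```text
time_s: 9.4
ee_pos: [0.528, 0.2839, 0.1196]
eef_rot: [-3.141, -0.001, 0.235]
force: [-0.2, -0.2, -0.1]
grip_width: 0.0174
grip_force: 0.0
```

>>> {"name": "move_arm", "arguments": {
  "targets": [
    [-1,0,0,0,0,0,0],
    [-1,0,0,0,0,0,0],
    [-1,0,0,0,0,0,0]
  ]
}}

```text
time_s: 9.7
ee_pos: [0.528, 0.2838, 0.1193]
eef_rot: [-3.142, -0.001, 0.235]
force: [1.0, -0.8, 2.3]
grip_width: 0.0115
grip_force: 55.0
```

>>> {"name": "move_arm", "arguments": {
  "targets": [
    [-1,0,0,-0.2,0,0,0],
    [-1,0,0,-0.6,0,0,0],
    [-1,0,0,-1.2,0,0,0],
    [-1,0,0,-2,0,0,0],
    [-1,0,0,-2.6,0,0,0.04],
    [-1,0,0,-2.6,0,0,0.154],
    [-1,0,0,-2.6,0,0,0.154]
  ]
}}

```text
time_s: 10.4
ee_pos: [0.5278, 0.2838, 0.2501]
eef_rot: [-3.141, -0.001, 0.079]
force: [1.0, -0.0, -0.4]
grip_width: 0.0115
grip_force: 55.0
```

```bash
cat > e.py <<'E'
from h import *
import sys
np.set_printoptions(precision=4,suppress=True)
tag=sys.argv[1]
o=ctrl.get_obs();print(o["ee_pos"],o["eef_rot"],o["grip_width"],o["force"])
Tt=np.eye(4);Tt[:3,:3]=R.from_euler('xyz',o["eef_rot"]).as_matrix();Tt[:3,3]=o["ee_pos"];Ti=np.linalg.inv(Tt)
tool=lambda p:Ti[:3,:3]@p+Ti[:3,3]
out=[]
for cam in ["scene","side","wrist"]:
    im,D=ctrl.camera(cam);im=im[...,::-1].copy();np.save(f"{cam}_{tag}.npy",D);cv2.imwrite(f"pics/{cam}_{tag}raw.png",im)
    P=cloud(cam,D,o)
    Q=P@Ti[:3,:3].T+Ti[:3,3]
    B,G,Rr=[im[...,i].astype(int) for i in range(3)]
    m=(D>0)&(Rr>B+35)&(G>B+20)&(abs(Q[...,0])<.04)&(abs(Q[...,1])<.02)&(Q[...,2]>.012)&(Q[...,2]<.13)
    print(cam,"pix",m.sum(),[ (n,np.array(k["point"])) for n in ["cotter_tip"] for k in ctrl.tip_of(cam,n)[:1]])
    q=Q[m]
    for lo in np.arange(.01,.125,.01):
        s=q[(q[:,2]>=lo)&(q[:,2]<lo+.01)]
        if len(s):print("  z",round(lo,3),len(s),"mean",s.mean(0),"x",s[:,0].min(),s[:,0].max())
    # crop about projected cotter centre
    K,T=T_wc(cam,o);pc=np.linalg.inv(T)@(Tt@np.array([0,0,.05,1]));u=K@pc[:3]/pc[2];u0,v0=int(u[0]),int(u[1])
    v1,u1=max(v0-33,0),max(u0-33,0)
    c=im[v1:v1+66,u1:u1+66];print("crop origin",u1,v1,c.shape)
    out.append(cv2.resize(c,(264,264),interpolation=cv2.INTER_CUBIC) if c.size else np.zeros((264,264,3),np.uint8))
cv2.imwrite(f"pics/{tag}.png",np.hstack(out))
E
python3 e.py g1
```

```text
[0.5278 0.2838 0.2501] [-3.1411 -0.0011  0.0789] 0.011539683830114852 [ 1.0182 -0.0045 -0.4058]
scene pix 90 [('cotter_tip', array([407.7, 246.8]))]
  z 0.01 4 mean [ 0.0066 -0.0013  0.0155] x 0.004305310208048141 0.008487112205899261
  z 0.02 7 mean [ 0.0014 -0.0006  0.0263] x -0.009303878706264257 0.006862813060126927
  z 0.03 9 mean [-0.0051 -0.0006  0.0359] x -0.011148450809989385 0.0019197368471890464
  z 0.04 21 mean [-0.0024 -0.      0.0456] x -0.01088950739957073 0.00538759402843314
  z 0.05 12 mean [-0.0002 -0.0004  0.0547] x -0.011825421291560834 0.009435771030290807
  z 0.06 8 mean [-0.0017 -0.0008  0.0651] x -0.013663636306397997 0.006945982930071648
  z 0.07 11 mean [-0.0031 -0.0008  0.0754] x -0.012267221960511332 0.003047531624841948
  z 0.08 11 mean [-0.0021  0.0005  0.0838] x -0.01423502131664689 0.0056544242656761945
  z 0.09 4 mean [-0.0134 -0.0006  0.0945] x -0.014176880671164072 -0.011657888571155128
  z 0.1 3 mean [-0.0142 -0.0004  0.1038] x -0.01638153985580526 -0.012723648723816039
crop origin 377 194 (66, 66, 3)
side pix 59 [('cotter_tip', array([315.8, 294.1
[... 635 characters left out ...]
 [-0.0194 -0.0002  0.1066] x -0.02036841127163347 -0.017875937078083326
  z 0.11 1 mean [-0.0179 -0.0007  0.111 ] x -0.017899820748399353 -0.017899820748399353
crop origin 273 246 (66, 66, 3)
wrist pix 140 [('cotter_tip', array([318.8, 214.6]))]
  z 0.04 58 mean [0.0024 0.0003 0.0466] x -0.00035658867571020103 0.005717164065418445
  z 0.05 38 mean [0.0061 0.0002 0.054 ] x 0.0037143405552597653 0.007904380016167445
  z 0.06 4 mean [0.0068 0.0016 0.0621] x 0.005142005437200892 0.007705629865967234
  z 0.07 4 mean [0.0026 0.0009 0.0786] x 0.002152068527571216 0.0031428228276049186
  z 0.08 36 mean [0.0042 0.0001 0.0845] x 0.002290196704406333 0.006128195328564456
crop origin 285 190 (66, 66, 3)
```

View pics/g1.png

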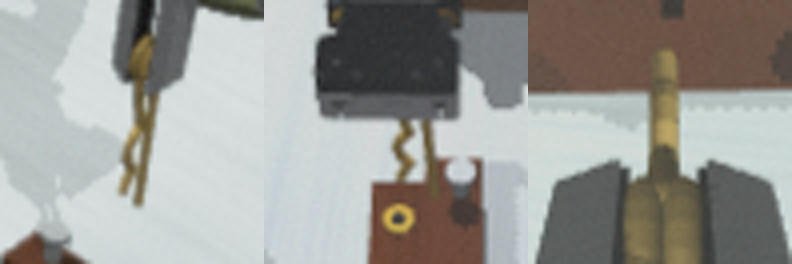

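The crops show the leg hanging free with its tip at scene≈(411,245) and side≈(315,294), and the bow on the +x side. The leg leans about 4°, tip towards -x. Now triangulate the tip and compare the cameras on the hole.

```bash
cat > f.py <<'E'
from h import *
np.set_printoptions(precision=4,suppress=True)
o=ctrl.get_obs()
Tt=np.eye(4);Tt[:3,:3]=R.from_euler('xyz',o["eef_rot"]).as_matrix();Tt[:3,3]=o["ee_pos"];Ti=np.linalg.inv(Tt)
x,e=tri([ray("scene",(411.2,244.7)),ray("side",(315.3,294.2))]);print("tip",x,e,"tool",Ti[:3,:3]@x+Ti[:3,3])
# upper leg: scene crop (152,95), side crop (428-264,125)
x,e=tri([ray("scene",(377+152/4,194+95/4)),ray("side",(273+164/4,246+125/4))]);print("leg",x,e,"tool",Ti[:3,:3]@x+Ti[:3,3])
rr=[]
for c in ["scene","side"]:
    for k in ctrl.tip_of(c,"pin_hole")[:1]:
        print(c,k,at_z(c,k["point"],.090));rr.append(ray(c,k["point"]))
    D=np.load(f"{c}_g1.npy");P=cloud(c,D)
    m=(D>0)&(abs(P[...,0]-.499)<.03)&(P[...,1]>.036)&(P[...,1]<.056)&(P[...,2]>.07)&(P[...,2]<.14)
    s=P[m];A=np.c_[2*s[:,[0,2]],np.ones(len(s))];q=np.linalg.lstsq(A,(s[:,[0,2]]**2).sum(1),rcond=None)[0]
    print(c,"pin",len(s),q[:2],np.sqrt(q[2]+q[0]**2+q[1]**2),s.min(0),s.max(0),s[s[:,2]>.088].mean(0))
    im=cv2.imread(f"pics/{c}_g1raw.png");K,T=T_wc(c);p=np.linalg.inv(T)@np.array([.499,.045,.088,1]);u=K@p[:3]/p[2];u0,v0=int(u[0]),int(u[1]);print("crop",u0-16,v0-16)
    cv2.imwrite(f"pics/hole_{c}.png",cv2.resize(im[v0-16:v0+16,u0-16:u0+16],(384,384),interpolation=cv2.INTER_CUBIC))
if len(rr)>1:print(tri(rr))
cv2.imwrite("pics/hole.png",np.hstack([cv2.imread(f"pics/hole_{c}.png") for c in["scene","side"]]))
w={"ee_pos":np.array([.5004,.0313,.2088]),"eef_rot":np.array([3.141,.0002,1.6525])}
for px in [(320.7,190.8),(252+394.5/6,190.8)]: print("wrist mouth/axis",at_z("wrist",px,.0905,w))
E
python3 f.py
```

```text
tip [0.5096 0.2805 0.1382] [np.float64(9.125454630847378e-05), np.float64(9.125454630837884e-05)] tool [-0.0181  0.0017  0.1102]
leg [0.5113 0.2822 0.2166] [np.float64(0.0036410439880036442), np.float64(0.0036410439880034456)] tool [-0.0165  0.0002  0.0318]
scene {'point': [347.7, 215.3], 'score': 0.6} [0.506  0.0472 0.09  ]
scene pin 80 [0.5008 0.0814] 0.011269884504451497 [0.4847 0.0362 0.071 ] [0.5151 0.056  0.0946] [0.5018 0.0469 0.0912]
crop 332 198
side {'point': [229.4, 345.6], 'score': 0.7} [0.6925 0.4047 0.09  ]
side pin 82 [0.4947 0.0815] 0.010076203513347232 [0.4819 0.0361 0.0705] [0.5081 0.0554 0.0927] [0.495  0.0441 0.0899]
crop 313 216
(array([0.6953, 0.381 , 0.2786]), [np.float64(0.10994734966986336), np.float64(0.10994734966986335)])
wrist mouth/axis [0.5019 0.0409 0.0905]
wrist mouth/axis [0.4989 0.0406 0.0905]
```

View pics/hole.png

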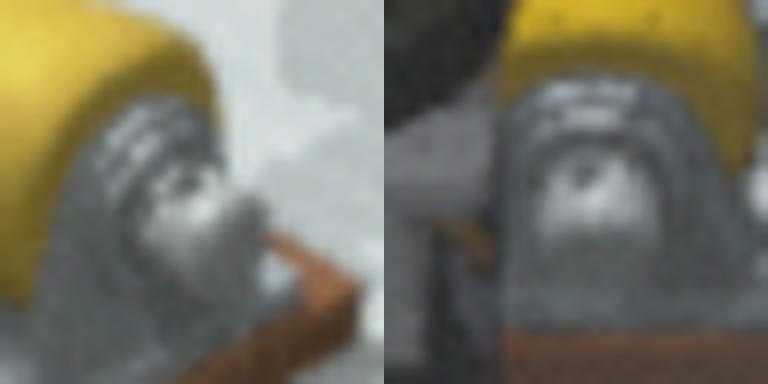

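```bash
cat > g.py <<'E'
from h import *
import sys
np.set_printoptions(precision=4,suppress=True)
TIP=np.array([-.018,0,.110]); YAW=.0807
ax=np.array([-np.sin(YAW),np.cos(YAW),0])
def plan(tip,lean,o=None):
    o=o or ctrl.get_obs();R0=R.from_euler('xyz',o["eef_rot"]);p=np.array(o["ee_pos"])
    R1=R.from_rotvec(ax*lean)*R.from_euler('xyz',[np.pi,0,YAW])
    t=np.array(tip)-R1.apply(TIP)
    print("tip now",p+R0.apply(TIP),"-> TCP",t,"shift",(R0.inv().apply(t-p)/.05),"turn",(R0.inv()*R1).as_rotvec())
if __name__=="__main__": 
    o=ctrl.get_obs();print(o["time_s"],o["ee_pos"],o["eef_rot"],o["force"])
    a=[float(v) for v in sys.argv[1:]];plan(a[:3],a[3])
E
python3 g.py .5035 .0405 .100 .137
```

```text
10.8 [0.5278 0.2838 0.2486] [3.1413 0.0006 0.0817] [-0.6396  0.3797 -0.6987]
tip now [0.5098 0.2823 0.1386] -> TCP [0.5362 0.0431 0.2065] shift [-0.2232  4.8097  0.8433] turn [ 0.0003 -0.1364  0.0009]
```

>>> {"name": "move_arm", "arguments": {
  "targets": [
    [-1,0,0.6,-0.2,0,0,0],
    [-1,-0.05,1.4,-0.2,0,-0.03,0],
    [-1,-0.1,2.2,-0.2,0,-0.06,0],
    [-1,-0.15,3.0,-0.2,0,-0.1,0],
    [-1,-0.2,3.8,-0.2,0,-0.136,0],
    [-1,-0.22,4.5,-0.1,0,-0.136,0],
    [-1,-0.22,4.81,0.2,0,-0.136,0],
    [-1,-0.22,4.81,0.55,0,-0.136,0],
    [-1,-0.22,4.81,0.8,0,-0.136,0],
    [-1,-0.22,4.81,0.84,0,-0.136,0],
    [-1,-0.22,4.81,0.84,0,-0.136,0]
  ]
}}

```text
time_s: 11.9
ee_pos: [0.5363, 0.0436, 0.207]
eef_rot: [-3.142, 0.136, 0.082]
force: [0.6, 0.4, -0.5]
grip_width: 0.0117
grip_force: 55.0
```

```bash
sed -i 's/m=(D>0)&(Rr>B+35)/m=(D>0)\&(P[...,2]>.09)\&(Rr>B+35)/; s/\[0,0,.05,1\]/[-.018,0,.105,1]/' e.py
python3 e.py g2 | grep -v "  z"; python3 g.py .5035 .0405 .100 .137
```

```text
[0.5363 0.0436 0.207 ] [-3.1415  0.1363  0.0816] 0.011721031796261243 [ 0.594   0.4255 -0.4739]
scene pix 59 [('cotter_tip', array([346.4, 210. ]))]
crop origin 313 176 (66, 66, 3)
side pix 80 [('cotter_tip', array([329.4, 226.1]))]
crop origin 294 193 (66, 66, 3)
wrist pix 122 [('cotter_tip', array([322.6, 211.9]))]
crop origin 285 187 (66, 66, 3)
12.2 [0.5365 0.0433 0.2074] [3.1415 0.1352 0.0811] [-0.2335  0.0403 -1.3116]
tip now [0.5039 0.0407 0.1009] -> TCP [0.5362 0.0431 0.2065] shift [-0.002   0.0037  0.0188] turn [ 0.0001 -0.0018  0.0004]
```

View pics/g2.png

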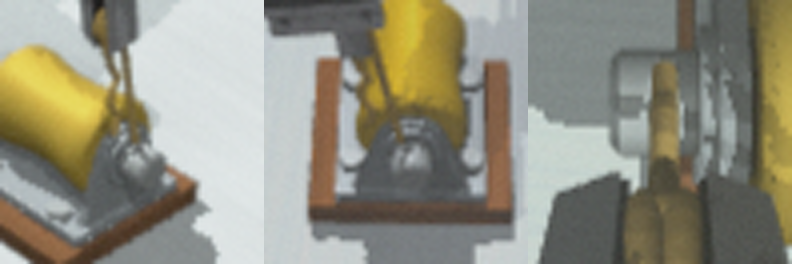

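Side crop: the tip at (400,140) comes down just above the hole at about (404,150). Scene crop: the tip is near (135,137), right above the mouth at (135,147). The wrist view shows the leg over the pin. I triangulate the difference.

```bash
python3 - <<'E'
from h import *
np.set_printoptions(precision=4,suppress=True)
h,e=tri([ray("scene",(346.8,212.7)),ray("side",(329.1,230.0))]);print("hole",h,e)
t,e=tri([ray("scene",(346.4,210.0)),ray("side",(329.4,226.1))]);print("tip",t,e, t-h)
for c,px,pt in [("scene",(346.8,212.7),(346.4,210.)),("side",(329.1,230.),(329.4,226.1))]:
    print(c,"hole@.0905",at_z(c,px,.0905),"tip@.1009",at_z(c,pt,.1009))
E
python3 - <<'E'
import cv2,numpy as np
a=cv2.imread("pics/scene_g2raw.png")[195:225,330:365];b=cv2.imread("pics/side_g2raw.png")[210:240,312:347]
cv2.imwrite("pics/g2b.png",np.hstack([cv2.resize(x,(392,336),interpolation=cv2.INTER_CUBIC) for x in (a,b)]))
E
```

```text
hole [0.5001 0.0375 0.0899] [np.float64(0.001244394783820825), np.float64(0.0012443947838210283)]
tip [0.4996 0.033  0.0987] [np.float64(0.000596551094215673), np.float64(0.000596551094215581)] [-0.0005 -0.0045  0.0088]
scene hole@.0905 [0.5    0.0363 0.0905] tip@.1009 [0.502  0.0362 0.1009]
side hole@.0905 [0.4998 0.0396 0.0905] tip@.1009 [0.4995 0.0341 0.1009]
```

View pics/g2b.png

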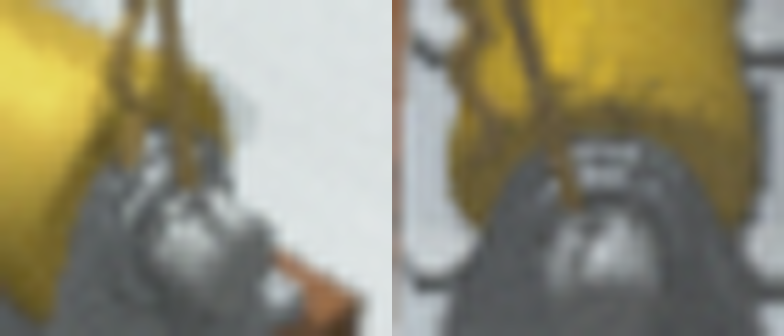

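>>> {"name": "move_arm", "arguments": {
  "targets": [
    [-1,-0.004,0,0.06,0,0,0],
    [-1,-0.008,0,0.12,0,0,0],
    [-1,-0.011,0,0.16,0,0,0],
    [-1,-0.012,0,0.18,0,0,0],
    [-1,-0.012,0,0.18,0,0,0]
  ]
}}

```text
time_s: 12.7
ee_pos: [0.5344, 0.043, 0.1979]
eef_rot: [-3.142, 0.136, 0.081]
force: [0.3, -0.4, -0.9]
grip_width: 0.0116
grip_force: 55.0
```

>>> {"name": "move_arm", "arguments": {
  "targets": [
    [-1,-0.001,0,0.01,0,0,0],
    [-1,-0.001,0,0.02,0,0,0],
    [-1,-0.002,0,0.03,0,0,0],
    [-1,-0.002,0,0.03,0,0,0]
  ]
}}

```text
time_s: 13.1
ee_pos: [0.5342, 0.043, 0.1966]
eef_rot: [-3.142, 0.136, 0.081]
force: [-1.3, -1.2, -1.4]
grip_width: 0.0117
grip_force: 55.0
```

>>> {"name": "move_arm", "arguments": {
  "targets": [
    [-1,-0.001,0,0.01,0,0,0],
    [-1,-0.001,0,0.02,0,0,0],
    [-1,-0.002,0,0.03,0,0,0],
    [-1,-0.002,0,0.03,0,0,0]
  ]
}}

```text
time_s: 13.5
ee_pos: [0.5338, 0.043, 0.1951]
eef_rot: [3.142, 0.136, 0.081]
force: [-0.7, 0.5, -1.1]
grip_width: 0.0117
grip_force: 55.0
```

>>> {"name": "move_arm", "arguments": {
  "targets": [
    [-1,-0.001,0,0.01,0,0,0],
    [-1,-0.001,0,0.02,0,0,0],
    [-1,-0.002,0,0.02,0,0,0]
  ]
}}

```text
time_s: 13.8
ee_pos: [0.5336, 0.043, 0.1941]
eef_rot: [3.142, 0.136, 0.081]
force: [-1.1, 0.6, -0.7]
grip_width: 0.0114
grip_force: 55.0
```

>>> {"name": "move_arm", "arguments": {
  "targets": [
    [-1,-0.001,0,0.01,0,0,0],
    [-1,-0.001,0,0.02,0,0,0],
    [-1,-0.002,0,0.03,0,0,0],
    [-1,-0.002,0,0.03,0,0,0]
  ]
}}

```text
time_s: 14.2
ee_pos: [0.5333, 0.043, 0.1926]
eef_rot: [3.142, 0.136, 0.081]
force: [-1.3, 0.4, 0.3]
grip_width: 0.0114
grip_force: 55.0
```

>>> {"name": "move_arm", "arguments": {
  "targets": [
    [-1,-0.001,0,0.01,0,0,0],
    [-1,-0.001,0,0.02,0,0,0],
    [-1,-0.002,0,0.03,0,0,0],
    [-1,-0.002,0,0.03,0,0,0]
  ]
}}

```text
time_s: 14.6
ee_pos: [0.533, 0.0429, 0.1912]
eef_rot: [-3.142, 0.136, 0.081]
force: [-1.3, -0.1, -0.4]
grip_width: 0.0114
grip_force: 55.0
```

>>> {"name": "move_arm", "arguments": {
  "targets": [
    [-1,-0.001,0,0.02,0,0,0],
    [-1,-0.003,0,0.04,0,0,0],
    [-1,-0.004,0,0.06,0,0,0],
    [-1,-0.004,0,0.06,0,0,0]
  ]
}}

```text
time_s: 15.0
ee_pos: [0.5323, 0.0429, 0.1881]
eef_rot: [3.142, 0.136, 0.081]
force: [-1.5, 0.6, -0.7]
grip_width: 0.0118
grip_force: 55.0
```

```bash
python3 e.py g3 | grep -v "  z"; python3 g.py .4988 .0397 .076 .137
python3 - <<'E'
import cv2,numpy as np
a=cv2.imread("pics/scene_g3raw.png")[195:225,330:365];b=cv2.imread("pics/side_g3raw.png")[210:240,312:347]
cv2.imwrite("pics/g3b.png",np.hstack([cv2.resize(x,(392,336),interpolation=cv2.INTER_CUBIC) for x in (a,b)]))
E
```

```text
[0.5323 0.0429 0.1881] [3.1416 0.1364 0.0808] 0.011828622785485828 [-1.5422  0.5935 -0.7243]
scene pix 60 [('cotter_tip', array([346.8, 216.1]))]
crop origin 314 181 (66, 66, 3)
side pix 66 [('cotter_tip', array([330.2, 229.6]))]
crop origin 295 198 (66, 66, 3)
wrist pix 125 [('cotter_tip', array([320.9, 218.1]))]
crop origin 285 187 (66, 66, 3)
15.3 [0.5324 0.0429 0.1882] [-3.1416  0.1364  0.0808] [-1.8101 -1.0836 -1.2712]
tip now [0.4997 0.0402 0.0816] -> TCP [0.5315 0.0423 0.1825] shift [-0.0015  0.0093  0.1145] turn [ 0.     -0.0006  0.0001]
```

View pics/g3b.png

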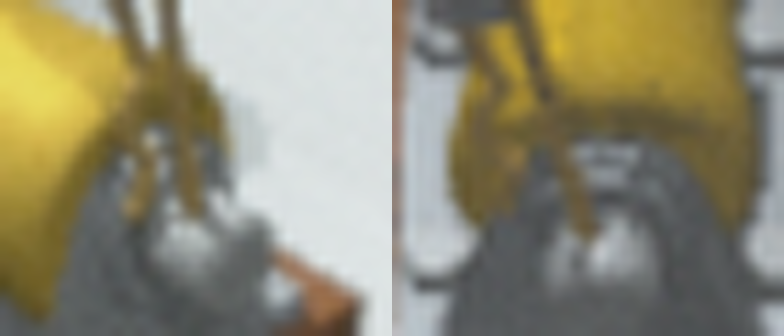

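The leg now ends exactly at the mouth: (193,215) scene and (590,238) side. Of the 19 mm it was lowered only about 10 mm shows, so it is roughly 9 mm inside the hole with no force. I go deeper along the leg.

>>> {"name": "move_arm", "arguments": {
  "targets": [
    [-1,-0.001,0,0.02,0,0,0],
    [-1,-0.003,0,0.04,0,0,0],
    [-1,-0.004,0,0.06,0,0,0],
    [-1,-0.006,0,0.08,0,0,0],
    [-1,-0.007,0,0.1,0,0,0]
  ]
}}

```text
time_s: 15.8
ee_pos: [0.5314, 0.0428, 0.1834]
eef_rot: [-3.142, 0.136, 0.081]
force: [-2.0, -0.4, 1.7]
grip_width: 0.0116
grip_force: 55.0
```

>>> {"name": "move_arm", "arguments": {
  "targets": [
    [-1,-0.001,0,0.02,0,0,0],
    [-1,-0.003,0,0.04,0,0,0],
    [-1,-0.004,0,0.06,0,0,0],
    [-1,-0.006,0,0.08,0,0,0],
    [-1,-0.007,0,0.1,0,0,0]
  ]
}}

```text
time_s: 16.3
ee_pos: [0.5303, 0.0427, 0.1784]
eef_rot: [-3.142, 0.136, 0.081]
force: [-2.7, 0.1, 2.4]
grip_width: 0.0117
grip_force: 55.0
```

```bash
python3 - <<'E'
from g import *
o=ctrl.get_obs();R0=R.from_euler('xyz',o["eef_rot"]);t=np.array(o["ee_pos"])+R0.apply(TIP);print(t)
piv=np.array([.4988,t[1],.076])
for k in (.25,.5,.75,1):
    a=-.21*k; plan(piv+R.from_rotvec(ax*a).apply(t-piv),.137+a,o)
E
```

```text
[0.4977 0.0401 0.0719]
tip now [0.4977 0.0401 0.0719] -> TCP [0.525  0.0423 0.1799] shift [-0.1096  0.     -0.0152] turn [-0.      0.0517  0.0001]
tip now [0.4977 0.0401 0.0719] -> TCP [0.5196 0.0418 0.1811] shift [-0.2217  0.     -0.0248] turn [-0.      0.1042  0.0001]
tip now [0.4977 0.0401 0.0719] -> TCP [0.514  0.0414 0.1821] shift [-0.3342 -0.     -0.0286] turn [-0.      0.1567  0.0001]
tip now [0.4977 0.0401 0.0719] -> TCP [0.5085 0.0409 0.1827] shift [-0.4467 -0.     -0.0264] turn [-0.      0.2092  0.0001]
```

>>> {"name": "move_arm", "arguments": {
  "targets": [
    [-1,-0.055,0,-0.008,0,0.026,0],
    [-1,-0.11,0,-0.015,0,0.052,0],
    [-1,-0.166,0,-0.02,0,0.078,0],
    [-1,-0.222,0,-0.025,0,0.104,0],
    [-1,-0.222,0,-0.025,0,0.104,0]
  ]
}}

```text
time_s: 16.8
ee_pos: [0.5191, 0.0418, 0.1811]
eef_rot: [3.142, 0.032, 0.081]
force: [-2.6, -0.7, -1.8]
grip_width: 0.0118
grip_force: 55.0
```

>>> {"name": "move_arm", "arguments": {
  "targets": [
    [-1,-0.055,0,-0.008,0,0.026,0],
    [-1,-0.11,0,-0.015,0,0.052,0],
    [-1,-0.166,0,-0.02,0,0.078,0],
    [-1,-0.222,0,-0.025,0,0.105,0],
    [-1,-0.222,0,-0.025,0,0.105,0]
  ]
}}

```text
time_s: 17.3
ee_pos: [0.5082, 0.0409, 0.1827]
eef_rot: [-3.142, -0.072, 0.081]
force: [-2.7, 0.3, -2.9]
grip_width: 0.0118
grip_force: 55.0
```

>>> {"name": "move_arm", "arguments": {
  "targets": [
    [-1,-0.004,0,0.06,0,0,0],
    [-1,-0.009,0,0.12,0,0,0],
    [-1,-0.013,0,0.18,0,0,0],
    [-1,-0.018,0,0.24,0,0,0]
  ]
}}

```text
time_s: 17.7
ee_pos: [0.5087, 0.041, 0.1705]
eef_rot: [-3.142, -0.071, 0.081]
force: [-3.9, -0.5, 3.4]
grip_width: 0.0118
grip_force: 55.0
```

>>> {"name": "move_arm", "arguments": {
  "targets": [
    [-1,-0.004,0,0.06,0,0,0],
    [-1,-0.009,0,0.12,0,0,0]
  ]
}}

```text
time_s: 17.9
ee_pos: [0.5088, 0.041, 0.1647]
eef_rot: [-3.142, -0.073, 0.081]
force: [-3.2, -0.3, 10.0]
grip_width: 0.0116
grip_force: 55.0
```

>>> {"name": "move_arm", "arguments": {
  "targets": [
    [-1,0,0,0,0,0,0],
    [-1,0,0,0,0,0,0]
  ]
}}

```text
time_s: 18.1
ee_pos: [0.5086, 0.041, 0.1645]
eef_rot: [-3.142, -0.073, 0.081]
force: [-2.0, -0.4, -2.0]
grip_width: 0.0119
grip_force: 55.0
```

```bash
python3 e.py g4 | grep -v "  z"; python3 g.py .4988 .0397 .045 -.073
python3 - <<'E'
import cv2,numpy as np
a=cv2.imread("pics/scene_g4raw.png")[185:230,322:372];b=cv2.imread("pics/side_g4raw.png")[205:250,304:354]
cv2.imwrite("pics/g4b.png",np.hstack([cv2.resize(x,(400,360),interpolation=cv2.INTER_CUBIC) for x in (a,b)]))
E
python3 -c "
from h import *
print(ctrl.get_obs()['moment'],ctrl.get_obs()['force'])"
```

```text
[0.5086 0.041  0.1645] [-3.1416 -0.0726  0.0808] 0.011892948343803233 [-1.9964 -0.3679 -2.033 ]
scene pix 58 [('cotter_tip', array([347.9, 221.6]))]
crop origin 314 188 (66, 66, 3)
side pix 29 [('cotter_tip', array([329.6, 238.7]))]
crop origin 296 204 (66, 66, 3)
wrist pix 97 [('cotter_tip', array([322.8, 212.6]))]
crop origin 285 187 (66, 66, 3)
18.4 [0.5085 0.0409 0.1646] [-3.1416 -0.0727  0.0808] [-2.1054 -0.125  -3.7662]
tip now [0.4986 0.0402 0.0536] -> TCP [0.5087 0.0405 0.156 ] shift [-0.0094  0.0093  0.1715] turn [-0.      0.0003  0.0001]
[-0.08163059  0.6898698  -0.01933311] [-2.10541522 -0.1250298  -3.76620683]
```

View pics/g4b.png

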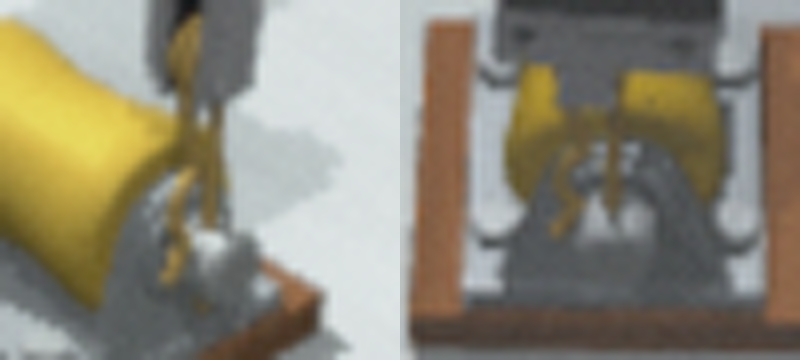

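The side crop shows the leg upright in the hole at (613,215) and the flare beside the pin at (563,232). In the scene crop the tip is out below the pin at (203,305). The 10 N was only a transient, so I keep pressing straight down.

>>> {"name": "move_arm", "arguments": {
  "targets": [
    [-1,-0.003,0,0.04,0,0,0],
    [-1,-0.006,0,0.08,0,0,0],
    [-1,-0.009,0,0.12,0,0,0],
    [-1,-0.012,0,0.16,0,0,0],
    [-1,-0.012,0,0.16,0,0,0]
  ]
}}

```text
time_s: 18.9
ee_pos: [0.5089, 0.0409, 0.1577]
eef_rot: [3.141, -0.075, 0.081]
force: [-4.3, -0.9, 5.5]
grip_width: 0.0115
grip_force: 55.0
```

>>> {"name": "move_arm", "arguments": {
  "targets": [
    [-1,-0.001,0,0.02,0,0,0],
    [-1,-0.003,0,0.04,0,0,0],
    [-1,-0.004,0,0.06,0,0,0],
    [-1,-0.004,0,0.06,0,0,0]
  ]
}}

```text
time_s: 19.3
ee_pos: [0.5089, 0.041, 0.1546]
eef_rot: [3.141, -0.075, 0.081]
force: [-4.2, 0.3, 4.7]
grip_width: 0.0117
grip_force: 55.0
```

>>> {"name": "move_arm", "arguments": {
  "targets": [
    [-1,-0.001,0,0.02,0,0,0],
    [-1,-0.003,0,0.04,0,0,0],
    [-1,-0.004,0,0.06,0,0,0],
    [-1,-0.004,0,0.06,0,0,0]
  ]
}}

```text
time_s: 19.7
ee_pos: [0.509, 0.0409, 0.1516]
eef_rot: [3.141, -0.074, 0.081]
force: [-3.7, -1.1, 4.2]
grip_width: 0.0118
grip_force: 55.0
```

>>> {"name": "move_arm", "arguments": {
  "targets": [
    [-1,-0.001,0,0.02,0,0,0],
    [-1,-0.003,0,0.04,0,0,0],
    [-1,-0.004,0,0.06,0,0,0],
    [-1,-0.006,0,0.08,0,0,0]
  ]
}}

```text
time_s: 20.1
ee_pos: [0.5091, 0.041, 0.1478]
eef_rot: [3.141, -0.075, 0.081]
force: [-4.9, -0.3, 9.4]
grip_width: 0.0113
grip_force: 55.0
```

>>> {"name": "move_arm", "arguments": {
  "targets": [
    [-1,-0.001,0,0.02,0,0,0],
    [-1,-0.003,0,0.04,0,0,0],
    [-1,-0.004,0,0.06,0,0,0],
    [-1,-0.006,0,0.08,0,0,0]
  ]
}}

```text
time_s: 20.5
ee_pos: [0.509, 0.041, 0.1435]
eef_rot: [3.142, -0.074, 0.081]
force: [-3.3, -0.4, 6.0]
grip_width: 0.0116
grip_force: 55.0
```

>>> {"name": "move_arm", "arguments": {
  "targets": [
    [-1,-0.001,0,0.02,0,0,0],
    [-1,-0.003,0,0.04,0,0,0],
    [-1,-0.004,0,0.06,0,0,0]
  ]
}}

```text
time_s: 20.8
ee_pos: [0.5089, 0.0409, 0.1401]
eef_rot: [3.142, -0.074, 0.081]
force: [-3.4, 0.1, 1.9]
grip_width: 0.0115
grip_force: 55.0
```

>>> {"name": "move_arm", "arguments": {
  "targets": [
    [-1,-0.001,0,0.01,0,0,0],
    [-1,-0.001,0,0.02,0,0,0],
    [-1,-0.002,0,0.03,0,0,0],
    [-1,-0.003,0,0.04,0,0,0]
  ]
}}

```text
time_s: 21.2
ee_pos: [0.5086, 0.0409, 0.1375]
eef_rot: [-3.142, -0.073, 0.081]
force: [-1.2, 0.2, 0.2]
grip_width: 0.0114
grip_force: 55.0
```

>>> {"name": "move_arm", "arguments": {
  "targets": [
    [-1,-0.001,0,0.01,0,0,0],
    [-1,-0.001,0,0.02,0,0,0],
    [-1,-0.001,0,0.02,0,0,0]
  ]
}}

```text
time_s: 21.5
ee_pos: [0.5086, 0.0409, 0.1366]
eef_rot: [-3.142, -0.073, 0.081]
force: [-0.4, 0.8, -0.5]
grip_width: 0.0118
grip_force: 55.0
```

>>> {"name": "move_arm", "arguments": {
  "targets": [
    [-1,0,0,0.01,0,0,0],
    [-1,0,0,0.01,0,0,0]
  ]
}}

```text
time_s: 21.7
ee_pos: [0.5086, 0.041, 0.1362]
eef_rot: [-3.142, -0.073, 0.081]
force: [-0.4, -1.5, -1.3]
grip_width: 0.0116
grip_force: 55.0
```

>>> {"name": "move_arm", "arguments": {
  "targets": [
    [-1,0,0,0.01,0,0,0],
    [-1,0,0,0.01,0,0,0]
  ]
}}

```text
time_s: 21.9
ee_pos: [0.5087, 0.041, 0.1358]
eef_rot: [3.142, -0.073, 0.081]
force: [-1.2, -0.6, 1.2]
grip_width: 0.0117
grip_force: 55.0
```

>>> {"name": "move_arm", "arguments": {
  "targets": [
    [-1,0,0,0.01,0,0,0],
    [-1,0,0,0.01,0,0,0]
  ]
}}

```text
time_s: 22.1
ee_pos: [0.5088, 0.041, 0.1355]
eef_rot: [3.142, -0.073, 0.081]
force: [-1.0, -0.1, 3.7]
grip_width: 0.0115
grip_force: 55.0
```

>>> {"name": "move_arm", "arguments": {
  "targets": [
    [-1,0,0,0.01,0,0,0],
    [-1,0,0,0.01,0,0,0]
  ]
}}

```text
time_s: 22.3
ee_pos: [0.509, 0.041, 0.1352]
eef_rot: [3.142, -0.074, 0.081]
force: [-3.0, -0.9, 6.1]
grip_width: 0.0117
grip_force: 55.0
```

>>> {"name": "move_arm", "arguments": {
  "targets": [
    [-1,0,0,-0.012,0,0,0],
    [-0.85,0,0,-0.012,0,0,0],
    [-0.6,0,0,-0.012,0,0,0],
    [-0.4,0,0,-0.012,0,0,0],
    [-0.4,0,0,-0.012,0,0,0]
  ],
  "grip_force": 10
}}

```text
time_s: 22.8
ee_pos: [0.5086, 0.041, 0.1352]
eef_rot: [-3.142, -0.073, 0.081]
force: [0.2, 0.4, -0.5]
grip_width: 0.0276
grip_force: 0.0
```

>>> {"name": "move_arm", "arguments": {
  "targets": [
    [-0.4,0,0,-0.1,0,0,0],
    [-0.4,0,0,-0.3,0,0,0],
    [-0.4,0,0,-0.7,0,0,0],
    [-0.4,0,0,-1.4,0,0,0],
    [-0.4,-1,0,-2.2,0,0,0],
    [-0.4,-1.5,0,-2.4,0,0,0]
  ]
}}

```text
time_s: 23.4
ee_pos: [0.4246, 0.0342, 0.252]
eef_rot: [3.141, -0.075, 0.081]
force: [-0.3, 0.7, -0.1]
grip_width: 0.0284
grip_force: 0.0
```

```bash
python3 - <<'E'
from h import *
np.set_printoptions(precision=4,suppress=True)
o=ctrl.get_obs();print(o["time_s"],o["ee_pos"],o["grip_width"],o["force"])
for cam in ["scene","side","wrist"]:
    im,D=ctrl.camera(cam);P=cloud(cam,D,o);im=im.astype(int)
    m=(D>0)&(abs(P[...,0]-.506)<.035)&(P[...,1]>.029)&(P[...,1]<.055)&(P[...,2]>.02)&(P[...,2]<.16)&(im[...,0]>im[...,2]+30)&(im[...,1]>im[...,2]+15)
    q=P[m];print(cam,len(q),q.min(0),q.max(0))
    e=q[q[:,2]>.128];print(" eye",len(e),e.mean(0) if len(e) else "")
    for n in ["cotter_eye","cotter_tip","pin_head"]:
        for k in ctrl.tip_of(cam,n)[:1]: 
            u,v=map(int,np.round(k["point"])); print(n,k["score"],k["point"],P[v,u])
E
```

```text
23.4 [0.4246 0.0342 0.252 ] 0.028404115833792223 [-0.2522  0.6721 -0.0878]
scene 144 [0.4778 0.0304 0.0202] [0.536  0.0481 0.1548]
 eye 60 [0.5131 0.0425 0.142 ]
cotter_eye 0.55 [347.7, 201.9] [0.5033 0.0425 0.1326]
cotter_tip 0.66 [347.6, 231.4] [0.4889 0.034  0.0162]
pin_head 0.6 [349.4, 215.9] [0.5057 0.0525 0.0904]
side 100 [0.4946 0.0332 0.0325] [0.5197 0.048  0.153 ]
 eye 65 [0.5066 0.0415 0.1417]
cotter_eye 0.67 [323.9, 222.4] [0.5141 0.0393 0.1224]
cotter_tip 0.54 [332.0, 242.3] [0.4917 0.031  0.0276]
pin_head 0.57 [329.1, 194.6] [ 0.5115 -0.0779  0.11  ]
wrist 332 [0.4721 0.0294 0.0225] [0.5334 0.0471 0.157 ]
 eye 314 [0.5089 0.041  0.1523]
cotter_eye 0.65 [317.3, 121.5] [0.5104 0.0425 0.1545]
pin_head 0.76 [455.8, 139.4] [ 0.5073 -0.1118  0.1026]
```

```bash
python3 - <<'E'
from h import *
o=ctrl.get_obs();im,D=ctrl.camera("wrist");P=cloud("wrist",D,o)
m=(D>0)&(abs(P[...,0]-.511)<.03)&(P[...,1]<-.1)&(P[...,1]>-.16)&(P[...,2]>.085)&(P[...,2]<.105)
y=P[m][:,1];print(len(y),np.percentile(y,[1,5,50]))
if len(y)==0 or np.percentile(y,5)>-.126: print(ctrl.hand_in())
E
```

```text
557 [-0.11873104 -0.11747355 -0.10988235]
the job is handed in; nothing more can be done
None
```

The axle pin is home against the fork and the cotter is snapped round it; the gripper has let go and is clear, and the job was handed in at about 24 s.

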